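# Unlatch the blue slide cassette and hold it over the light plate

## Robot

A 7-joint arm with a two-finger parallel gripper is mounted at the origin on a cart in front of the work surface, level with it; the furniture and walls round the work are solid. World frame = base frame: x ahead of the robot, y to its left, z up, the work surface at z = 0. Lengths are in mm, angles in rad, forces in N, time in s.
With the tool pointing down it reaches from about 400 to 900 mm from the base axis. Payload 5.5 kg.
Tool frame: the origin (TCP) lies on the centre line of the jaws, within the pads' length; the fingertips stand arm.tip_reach ahead of it and the grasp point (between the pads) lies 3 mm ahead of it (arm.tip_reach is the distance from the TCP to the fingertips, in mm); z points along the fingers, y is the line along which they close (so a half turn about z gives the same grasp; the last joint's range is limited). The gripper opens to 92 mm and grips with 3 to 60 N. Pads are 19 mm wide; open, the fingers measure 130 mm over their backs; the gripper's body (75 mm by 190 mm) begins 47 mm behind the grasp point.
Start: joints at [0.263, 0.501, -0.427, 1.55, 0.221, 1.138, -0.21], TCP at [650, 0.037, 248.729] pointing down, gripper open.
Joint ranges: [-2.88, 2.88], [-0.31, 2.03], [-1.54, 1.56], [0.2, 2.42], [-1.41, 4.55], [0.19, 2.02], [-2.57, 2.57]. Speed limits (rad/s): [2.57, 2.57, 3.14, 3.14, 3.14, 3.14, 3.14].

## Interface

Orientations are given as a unit quaternion [w, x, y, z].
In Python, from plant import readout, eyes, arm gives the robot as it stands. The module is installed in compiled form; this text tells all that it offers.
- The arm moves only by the tool drive_tool, never from a script. Its argument "series" is a list of rows, each an object of numbers: "hand": the opening, from 0 (shut) to 1 (fully open); "dx", "dy", "dz": the shift along the world's x, y, z in mm; "turn": the turn about the world's z in degrees. In form: [{"hand": .., "dx": .., "dy": .., "dz": .., "turn": ..}, ...]. A call has 1 to 12 rows; each row is the pose to reach, as a shift and turn from the pose commanded when the call began; what a row does not reach only later rows make up. A row lasts 1/10 s, in which the tool goes at most 50 mm and 8.59 degrees, less where a joint would pass 70% of its speed; a pose out of reach is approached as far as the arm can. A call with a gripper value outside its range is refused whole. The fingers move at their own pace and stop on an object; the grip force is fixed at half the most. Time passes only in rows, so rows that repeat a pose let the fingers close. It gives the time, the measured TCP pose, the force, the opening and the grip force at its end, in the units of the state.
- readout.observe(): the state, without advancing time (a new reading comes with each control period).
- eyes.snapshot(name): name is "scene" or "side" or "wrist"; returns a dict with "img" (384x512x3 uint8, blue, green, red), "fx", "fy", "cx", "cy" (pixels), "view" (4x4, takes a point from world to camera coordinates). Camera axes: x right, y down, z forward; pixel columns grow to the right and rows downward; lengths in mm; the calibration is good to about 2 mm. The wrist camera is an equidistant fisheye: a pixel r from the principal point sees the ray r / f radians off the axis. A picture is of the moment at which its call begins. There is no depth.
- arm.finish_job(): hands the job in; it is judged then, once.
The state is a dict: "time": time; "joint_positions": joint angles; "joint_vel": joint speeds; "tau": joint torques, N m; "tool_pos": TCP position; "ee_rot": TCP orientation; "force": force on the tool from outside, world axes, zero at the start; "torque": the same for the moment, N m; "grip_width": finger opening in mm; "grip_force": force on a finger pad.
Only numpy, scipy, OpenCV 4.12 (cv2) and the standard library are available. Lean on these libraries where they do the work, as an engineer would, in place of code of your own. Each camera call takes 0.05 s, during which the arm holds its last target. There are 200 camera calls.

## Task

Take the blue slide cassette out of its dock: squeeze its two yellow side catches fully in, together, between the fingers, lift it straight out, and finish holding it upright and still by the squeezed catches, with its underside about 10 cm above the middle of the light plate. Finish while still holding it; do not put it down. Leave the white cassette locked in its dock and the vial and the tape roll where they stand.

Things in the scene. Friction and masses are not known exactly. Their poses are not given: they have to be found in the camera images.
- blue_cassette_grip (a point): centre of the blue slide cassette (82 mm long along its x, 45 mm wide, 76 mm high, z up, 0.15 to 0.3 kg, slides fixed in it), midway between its yellow catches, 55 mm above its underside. It stands in its dock, underside 8 mm above the bench; its end plates reach 19 mm above this point. Teeth lock it under the dock's lips until each catch is over 4 mm in
- blue_catch_left (a point): middle of the outer face of the ribbed yellow catch pad on the +y side of the blue cassette; moves with the catch. Pad 28 mm wide along x, 42 mm high, at the same height as the cassette's centre point. The two pad faces are 58 mm apart when out, 46 mm when squeezed fully in
- blue_cassette_left (a joint): that +y catch, in m: 0 out (locked), 0.006 squeezed fully in to its stop; moves inward along the cassette's y; spring return, about 3 N to start, 7 N fully in
- blue_catch_right (a point): middle of the outer face of the ribbed yellow catch pad on the -y side of the blue cassette; moves with the catch. Pad 28 mm wide along x, 42 mm high, at the same height as the cassette's centre point. The two pad faces are 58 mm apart when out, 46 mm when squeezed fully in
- blue_cassette_right (a joint): that -y catch, in m: 0 out (locked), 0.006 squeezed fully in to its stop; moves inward along the cassette's y; spring return, about 3 N to start, 7 N fully in
- blue_dock: grey dock, fixed, holding the blue cassette (axes parallel); 116 x 88 mm, origin at the centre of its underside, floor 8 mm up. Black lips over the catch teeth at +y and -y, tops 32 mm above the bench, out to 44 mm from the centre: keep fingers above them. Corner guides and end stops 26 mm high, 1.5 mm play: the cassette must rise 20 mm straight up to be free
- white_cassette_grip (a point): the same point of the other cassette, alike but white, with the same yellow catches, standing in its own dock. To be left alone
- white_dock: the same grey dock, holding the white cassette; the docks can stand in either place, turned differently
- light_plate_top (a point): middle of the top face of the light plate, a black slab 130 x 100 x 12 mm with a white face, fixed on the bench; the point is 12 mm above the bench
- amber_vial_mid (a point): loose small vial with a white cap and brownish contents, 23 mm across, 52 mm high, standing behind the docks; point at its centre. To be left alone
- tape_mid (a point): loose roll of beige tape lying flat, 68 mm across, 19 mm high, behind the docks; point at its centre. To be left alone

How it is judged:
By the outcome, as a careful person would: the job done as asked, in the order asked, and still so for the second after the job is handed in, while the arm keeps its last pose, push and grip.
It also fails if it takes over 40 s, if anything falls off the work surface, if the arm or the gripper's body presses on something with over 40 N, if the wrist force passes 120 N, or if a joint passes its speed limit or range.

## Working session

There is one attempt and no reset: what is moved stays moved. The work goes in short steps, Python scripts to look and compute and a tool call to move; the robot and the scene stay as the last step left them, time stands still between calls to the robot, and variables do not carry over. Pictures are saved under pics/ and viewed, at most 10 in all, crops included, and the job is handed in when it is done.

Besides the shell and the picture viewer there is one more tool, called after "Request:" as name([rows], argument=value, ...), one row to a line, values as JSON. drive_tool: Moves the arm, as the interface text tells. Its arguments: {"type":"object","properties":{"series":{"type":"array"}},"required":["series"]}

```bash
mkdir -p pics; python3 - <<'E'
from plant import readout, eyes, arm
import cv2,numpy as np,pickle
s=readout.observe()
print(arm.tip_reach,s['time'],s['tool_pos'],s['ee_rot'],s['grip_width'])
d={n:eyes.snapshot(n) for n in("scene","side","wrist")}
pickle.dump(d,open('s0.pkl','wb'))
for n in d:
    print(n,d[n]['fx'],d[n]['cx'],d[n]['cy'],np.round(d[n]['view'],3).tolist())
cv2.imwrite('pics/a.png',np.vstack([np.hstack([d['scene']['img'],d['side']['img']]) ])[:, :][::1, ::1] if 0 else cv2.resize(np.hstack([d['scene']['img'],d['side']['img']]),(800,300)))
cv2.imwrite('pics/scene0.png',d['scene']['img']);cv2.imwrite('pics/side0.png',d['side']['img']);cv2.imwrite('pics/wrist0.png',d['wrist']['img'])
E
```

```text
22.0 0.0 [ 6.49330867e+02 -5.83301824e-02  2.47660365e+02] [-7.24650427e-04  7.07085773e-01  7.07127092e-01 -6.78572738e-04] 91.6800210391791
scene 485.5649478536809 261.6876451008861 189.45386934236905 [[-0.603, -0.798, -0.01, 350.994], [-0.412, 0.322, -0.852, 278.215], [0.683, -0.51, -0.523, 678.493], [0.0, 0.0, 0.0, 1.0]]
side 378.3475815163576 254.46971219327546 190.8742661080233 [[-1.0, 0.016, 0.018, 543.371], [-0.01, 0.401, -0.916, 82.252], [-0.022, -0.916, -0.401, 1057.795], [0.0, 0.0, 0.0, 1.0]]
wrist 297.3186396354542 256.0096618824338 191.0545573762582 [[1.0, -0.0, -0.003, -647.827], [0.001, -0.966, 0.26, -33.582], [-0.003, -0.26, -0.966, 390.374], [0.0, 0.0, 0.0, 1.0]]
```

View pics/scene0.png

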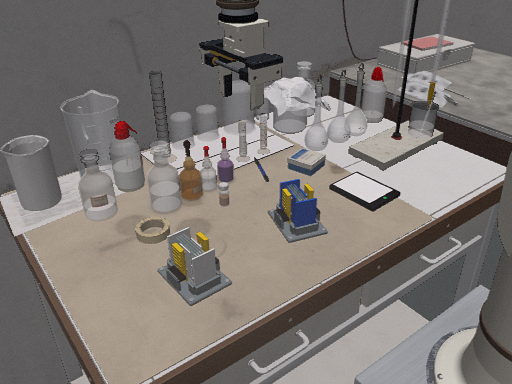

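View pics/side0.png

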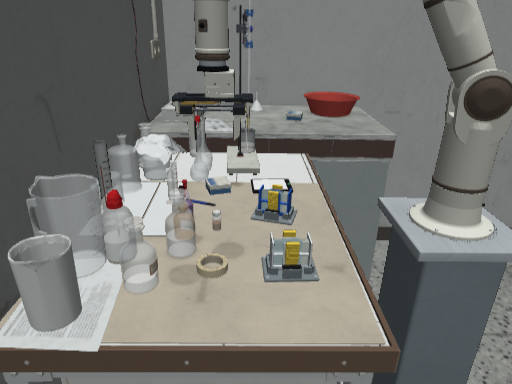

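View pics/wrist0.png

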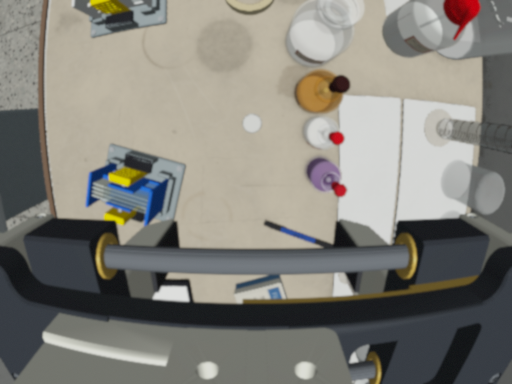

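The scene view shows the blue cassette at about (297,205), the white one at (190,260) and the light plate at (365,190). The side view has blue at (275,200). In the wrist view blue is at (130,190), with yellow pads near (125,176) and (120,215).

```bash
cat > h.py <<'E'
import numpy as np,cv2
def ray(c,n,uv):
    uv=np.atleast_2d(uv).astype(float)
    a=(uv[:,0]-c['cx'])/c['fx'];b=(uv[:,1]-c['cy'])/c['fy']
    if n=='wrist':
        r=np.hypot(a,b)+1e-12; d=np.c_[np.sin(r)*a/r,np.sin(r)*b/r,np.cos(r)]
    else: d=np.c_[a,b,np.ones_like(a)]
    R=c['view'][:3,:3];t=c['view'][:3,3]
    return -R.T@t,d@R
def plane(c,n,uv,z):
    o,d=ray(c,n,uv); return o+d*((z-o[2])/d[:,2])[:,None]
def cross(rs):  # least squares point of rays [(o,d)]
    A=0;b=0
    for o,d in rs:
        d=d.ravel()/np.linalg.norm(d);P=np.eye(3)-np.outer(d,d);A=A+P;b=b+P@o
    return np.linalg.solve(A,b)
def mask(img,k):
    h=cv2.cvtColor(img,cv2.COLOR_BGR2HSV)
    lo,hi={'yellow':((20,150,90),(34,255,255)),'blue':((108,130,40),(128,255,255)),'white':((0,0,215),(179,30,255))}[k]
    return cv2.inRange(h,lo,hi)
def blobs(m,amin=20):
    cs,_=cv2.findContours(m,cv2.RETR_EXTERNAL,cv2.CHAIN_APPROX_NONE)
    return sorted([c[:,0] for c in cs if cv2.contourArea(c)>=amin],key=len,reverse=True)
E
python3 - <<'E'
import pickle;from h import *
d=pickle.load(open('s0.pkl','rb'))
for n in d:
    for k in('yellow','blue','white'):
        for b in blobs(mask(d[n]['img'],k))[:6]:
            print(n,k,len(b),b.min(0),b.max(0),np.round(plane(d[n],n,b.mean(0),12 if k=='white' else 75)[0]))
# plate
c=d['scene'];
for b in blobs(mask(c['img'],'white')):
    if 330<b.mean(0)[0]<400 and 170<b.mean(0)[1]<210:
        r=cv2.minAreaRect(plane(c,'scene',b,12)[:,:2].astype(np.float32));print('plate',r,cv2.boxPoints(r))
w=d['wrist']['img'][120:240,70:210];s=d['scene']['img'][165:245,255:350]
cv2.imwrite('pics/c.png',np.hstack([cv2.resize(w,(400,343)),cv2.resize(s,(400,343))]))
E
```

```text
scene yellow 74 [172 243] [186 277] [450. 270.  75.]
scene yellow 65 [282 189] [290 219] [472.  21.  75.]
scene yellow 44 [197 232] [208 250] [468. 214.  75.]
scene yellow 35 [305 184] [312 198] [479. -43.  75.]
scene yellow 28 [428  88] [433  99] [ 673. -706.   75.]
scene blue 126 [289 190] [315 226] [440.  12.  75.]
scene blue 109 [280 179] [306 209] [506. -12.  75.]
scene white 114 [334 173] [391 202] [ 490. -222.   12.]
side yellow 64 [286 242] [298 264] [475. 287.  75.]
side yellow 49 [268 191] [277 209] [498.  37.  75.]
side yellow 32 [283 231] [295 235] [473. 207.  75.]
side yellow 20 [273 185] [281 188] [481. -52.  75.]
side blue 94 [278 188] [291 212] [468.  42.  75.]
side blue 60 [258 185] [267 208] [529.  22.  75.]
side white 194 [237 154] [310 181] [ 471. -355.   12.]
side white 176 [416 216] [492 236] [13. 65. 12.]
side white 134 [142 183] [171 234] [811. -15.  12.]
side white 103 [123 183] [158 216] [ 884. -108.   12.]
side white 98 [209 154] [235 180] [ 656. -365.   12.]
side white 90 [137 135] [168 156] [ 961. -625.   12.]
wrist yellow 463 [245 277] [475 302] [ 783. -
[... 219 characters left out ...]
  75.]
wrist yellow 52 [403 259] [415 278] [ 851. -121.   75.]
wrist blue 226 [108 179] [167 224] [520. -21.  75.]
wrist blue 124 [ 86 164] [115 205] [460.  -3.  75.]
wrist blue 71 [281 227] [315 241] [695. -65.  75.]
wrist blue 48 [107 202] [130 211] [486. -33.  75.]
wrist white 241 [ 45 337] [164 363] [ 350. -359.   12.]
wrist white 75 [155 288] [186 299] [ 518. -195.   12.]
wrist white 35 [299 364] [308 377] [ 735. -371.   12.]
wrist white 35 [204 364] [213 376] [ 561. -371.   12.]
plate ((491.53265380859375, -223.00631713867188), (105.58780670166016, 80.3668212890625), 3.3826727867126465) [[ 436.45972 -186.008  ]
 [ 441.20172 -266.2348 ]
 [ 546.6056  -260.00464]
 [ 541.8636  -179.77783]]
```

View pics/c.png

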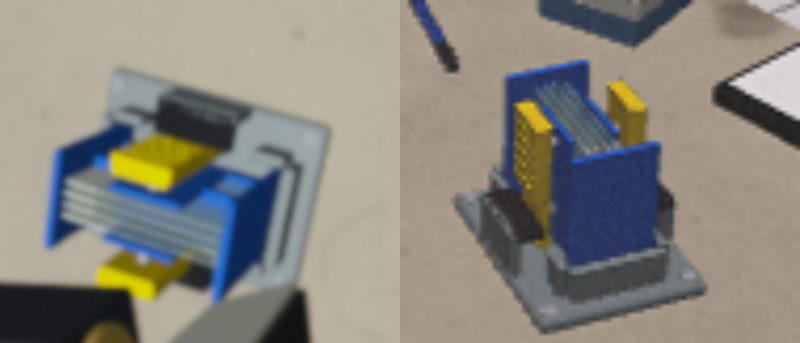

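The crop shows the cassette's long axis at roughly -15° yaw, centre near (487,-18). The plate's white face is centred near (491,-223). I'll move above the cassette and measure again with the wrist camera.

Request:
drive_tool([
  {"hand": 1,"dx": -20,"dy": -2,"dz": 0,"turn": 8},
  {"hand": 1,"dx": -40,"dy": -4,"dz": 0,"turn": 16},
  {"hand": 1,"dx": -60,"dy": -6,"dz": 0,"turn": 24},
  {"hand": 1,"dx": -80,"dy": -8,"dz": 0,"turn": 32},
  {"hand": 1,"dx": -100,"dy": -10,"dz": 0,"turn": 40},
  {"hand": 1,"dx": -120,"dy": -12,"dz": 0,"turn": 48},
  {"hand": 1,"dx": -140,"dy": -15,"dz": 0,"turn": 56},
  {"hand": 1,"dx": -155,"dy": -18,"dz": 0,"turn": 64},
  {"hand": 1,"dx": -163,"dy": -18,"dz": 0,"turn": 72},
  {"hand": 1,"dx": -163,"dy": -18,"dz": 0,"turn": 75},
  {"hand": 1,"dx": -163,"dy": -18,"dz": 0,"turn": 75},
  {"hand": 1,"dx": -163,"dy": -18,"dz": 0,"turn": 75},
])

```text
time: 1.35
tool_pos: [487.0, -18.1, 248.7]
ee_rot: [-0.0, 0.131, 0.991, 0.0]
force: [0.4, -0.0, 0.6]
grip_width: 91.5
grip_force: 0.0
```

```bash
python3 - <<'E'
from plant import readout, eyes
import pickle;from h import *
s=readout.observe();print(s['time'],s['tool_pos'],s['ee_rot'],s['joint_positions'])
d={n:eyes.snapshot(n) for n in("scene","side","wrist")}
pickle.dump(d,open('s1.pkl','wb'))
print(np.round(-d['wrist']['view'][:3,:3].T@d['wrist']['view'][:3,3]))
for k in('yellow','blue'):
    for b in blobs(mask(d['wrist']['img'],k))[:6]:
        print(k,len(b),b.min(0),b.max(0),b.mean(0),np.round(plane(d['wrist'],'wrist',b.mean(0),83)[0]))
cv2.imwrite('pics/w1.png',d['wrist']['img'])
E
```

```text
1.35 [487.02670366 -18.06594535 248.70045848] [-2.07137694e-05  1.31444679e-01  9.91323507e-01  3.25671552e-05] [ 0.61972042  0.24509061 -0.72790141  1.94114369  0.19004877  1.02397262
  1.11430377]
[419.  -1. 385.]
yellow 266 [342 278] [474 299] [407.76315789 289.93233083] [682. 139.  83.]
yellow 124 [ 96 234] [115 278] [104.02419355 256.86290323] [ 530. -229.   83.]
yellow 103 [404 235] [416 278] [410.84466019 257.89320388] [633. 145.  83.]
yellow 84 [421 109] [448 131] [435.17857143 119.33333333] [468. 198.  83.]
yellow 73 [225 162] [236 194] [230.47945205 177.76712329] [476. -44.  83.]
yellow 72 [272 163] [282 195] [276.25       179.01388889] [490.   2.  83.]
blue 439 [233 138] [275 218] [250.27107062 180.30523918] [484. -24.  83.]
```

View pics/w1.png

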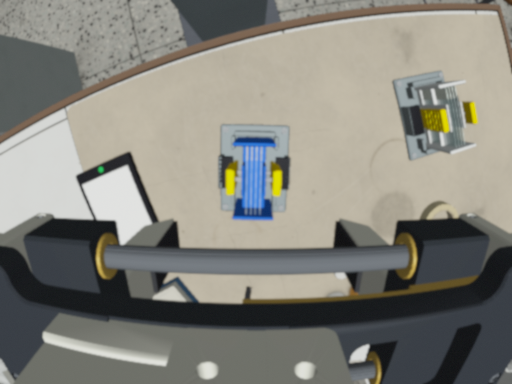

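The wrist view shows the cassette nearly square to the image, with pads at (230,178) and (276,179) and the dock at (220–290, 125–212). The plate's white face is partly visible near (118,200).

```bash
python3 - <<'E'
import pickle;from h import *
d=pickle.load(open('s1.pkl','rb'));c=d['wrist'];im=c['img']
# dock: not-bench saturation mask, around cassette
hsv=cv2.cvtColor(im,cv2.COLOR_BGR2HSV);print('bench',hsv[170,330],'dock',hsv[205,226],hsv[130,240])
b=hsv[170,330].astype(int)
m=np.zeros(im.shape[:2],np.uint8);sub=hsv[110:222,200:310].astype(int)
m[110:222,200:310]=(~((abs(sub[...,0]-b[0])<10)&(abs(sub[...,1]-b[1])<25))).astype(np.uint8)*255
m=cv2.morphologyEx(m,cv2.MORPH_OPEN,np.ones((3,3)))
B=blobs(m)[0];print(B.min(0),B.max(0))
for z in (4,8):
    r=cv2.minAreaRect(plane(c,'wrist',B[B[:,1]<211],z)[:,:2].astype(np.float32));print('dock',z,r)
bl=[x for x in blobs(mask(im,'blue')) if len(x)>200][0]
e=np.array([x for x in bl if x[1]>=205]);lo=[(u,e[e[:,0]==u,1].max()+.5) for u in range(237,270)]
P=plane(c,'wrist',lo,83);f=np.polyfit(P[:,1],P[:,0],1);print('far edge',P[0],P[-1],'yaw',np.degrees(-np.arctan(f[0])))
l=bl[bl[:,1]>205];print('far edge extent px',l[:,0].min(),l[:,0].max(),plane(c,'wrist',[[l[:,0].min()-.0,214],[l[:,0].max()+1,214]],83))
ys=[x for x in blobs(mask(im,'yellow')) if 160<x.mean(0)[1]<200 and 220<x.mean(0)[0]<290]
for y in ys:
    q=plane(c,'wrist',y,84)[:,:2];print('pad rect z84',cv2.minAreaRect(q.astype(np.float32)))
    # far (bottom) end edge of top
    print('bottom', plane(c,'wrist',[[y[:,0].min(),y[:,1].max()+.5],[y[:,0].max()+1,y[:,1].max()+.5]],84)[:,:2])
# two-view of blue/yellow pad centroids: scene+side outer left pad
S=[x for x in blobs(mask(d['scene']['img'],'yellow')) if 270<x.mean(0)[0]<320]
for x in S: print('scene',x.min(0),x.max(0),x.mean(0))
T=[x for x in blobs(mask(d['side']['img'],'yellow'),5) if 260<x.mean(0)[0]<285 and x.mean(0)[1]<215]
for x in T: print('side',x.min(0),x.max(0),x.mean(0))
cv2.imwrite('pics/z.png',np.hstack([cv2.resize(im[115:230,205:305],(400,460),interpolation=0),cv2.resize(cv2.cvtColor(m[115:230,205:305],8),(400,460))]))
E
```

```text
bench [ 21  33 187] dock [ 99  10 177] [ 93  18 154]
[218 124] [288 220]
dock 4 ((486.9852600097656, -23.12360382080078), (92.30348205566406, 115.0844955444336), 74.28065490722656)
dock 8 ((486.2717590332031, -22.887805938720703), (91.33338928222656, 113.87496948242188), 74.28063201904297)
far edge [521.40295974 -49.56825333  83.        ] [530.38168622 -16.16051769  83.        ] yaw -15.043426075565195
far edge extent px 233 271 [[515.33303609 -52.29930217  83.        ]
 [526.22731548 -11.7675854   83.        ]]
pad rect z84 ((476.5463562011719, -43.666446685791016), (11.388175964355469, 34.20845413208008), 73.53644561767578)
bottom [[491.95369939 -54.18406378]
 [495.24751856 -41.92832629]]
pad rect z84 ((490.1831970214844, 2.7198705673217773), (10.445484161376953, 34.1416015625), 75.63423156738281)
bottom [[505.87778931  -6.67389142]
 [508.91017626   4.54542135]]
scene [282 189] [290 219] [286.53030303 202.95454545]
scene [305 184] [312 198] [308.52941176 191.20588235]
side [268 191] [277 209] [272.6122449  199.89795918]
side [273 185] [281 188] [277.   186.55]
```

View pics/z.png

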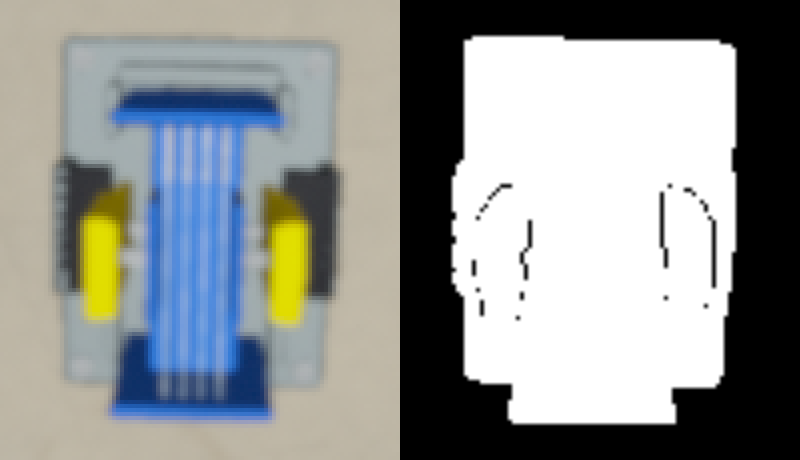

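Cassette centre comes out at about (486.7,-21.7), yaw about -15.3°, and the dock rectangle, far plate edge and pads agree to about 1 mm. Next I descend to TCP z of about 68, which puts the tips at 46, above the lips at 32.

Request:
drive_tool([
  {"hand": 1,"dx": 0,"dy": -3.5,"dz": -30,"turn": -0.3},
  {"hand": 1,"dx": 0,"dy": -3.5,"dz": -60,"turn": -0.3},
  {"hand": 1,"dx": 0,"dy": -3.5,"dz": -90,"turn": -0.3},
  {"hand": 1,"dx": 0,"dy": -3.5,"dz": -115,"turn": -0.3},
  {"hand": 1,"dx": 0,"dy": -3.5,"dz": -135,"turn": -0.3},
  {"hand": 1,"dx": 0,"dy": -3.5,"dz": -155,"turn": -0.3},
  {"hand": 1,"dx": 0,"dy": -3.5,"dz": -170,"turn": -0.3},
  {"hand": 1,"dx": 0,"dy": -3.5,"dz": -180,"turn": -0.3},
  {"hand": 1,"dx": 0,"dy": -3.5,"dz": -181,"turn": -0.3},
  {"hand": 1,"dx": 0,"dy": -3.5,"dz": -181,"turn": -0.3},
])

```text
time: 2.5
tool_pos: [487.3, -21.3, 67.9]
ee_rot: [0.0, 0.133, 0.991, 0.0]
force: [-0.6, -0.1, 0.6]
grip_width: 91.8
grip_force: 0.0
```

```bash
python3 - <<'E'
from plant import readout, eyes
import pickle;from h import *
d={n:eyes.snapshot(n) for n in("scene","side","wrist")}
pickle.dump(d,open('s2.pkl','wb'))
a=cv2.resize(d['scene']['img'][120:250,230:380],(400,346));b=cv2.resize(d['wrist']['img'][150:300,150:360],(400,286))
cv2.imwrite('pics/p2.png',np.hstack([a,cv2.copyMakeBorder(b,0,60,0,0,0)]))
E
```

```text
(no output)
```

View pics/p2.png

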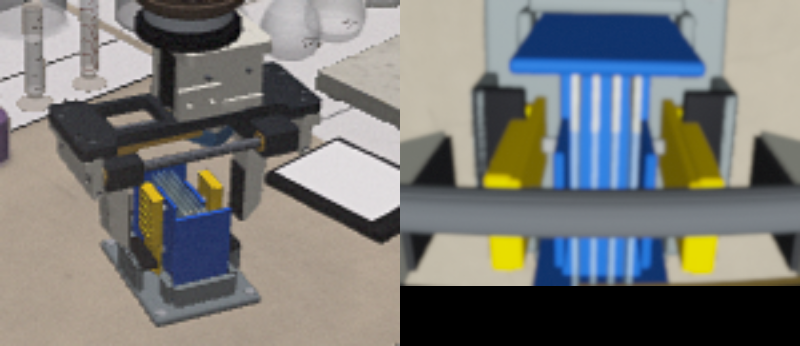

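The fingers straddle both pads symmetrically, clear of the lips. Closing now.

Request:
drive_tool([
  {"hand": 0.6},
  {"hand": 0.5},
  {"hand": 0.4},
  {"hand": 0.2},
  {"hand": 0},
  {"hand": 0},
  {"hand": 0},
  {"hand": 0},
  {"hand": 0},
  {"hand": 0},
  {"hand": 0},
  {"hand": 0},
])

```text
schema error: expected keys hand, dx, dy, dz, turn
```

Request:
drive_tool([
  {"hand": 0.6,"dx": 0,"dy": 0,"dz": 0,"turn": 0},
  {"hand": 0.5,"dx": 0,"dy": 0,"dz": 0,"turn": 0},
  {"hand": 0.4,"dx": 0,"dy": 0,"dz": 0,"turn": 0},
  {"hand": 0.2,"dx": 0,"dy": 0,"dz": 0,"turn": 0},
  {"hand": 0,"dx": 0,"dy": 0,"dz": 0,"turn": 0},
  {"hand": 0,"dx": 0,"dy": 0,"dz": 0,"turn": 0},
  {"hand": 0,"dx": 0,"dy": 0,"dz": 0,"turn": 0},
  {"hand": 0,"dx": 0,"dy": 0,"dz": 0,"turn": 0},
  {"hand": 0,"dx": 0,"dy": 0,"dz": 0,"turn": 0},
  {"hand": 0,"dx": 0,"dy": 0,"dz": 0,"turn": 0},
  {"hand": 0,"dx": 0,"dy": 0,"dz": 0,"turn": 0},
  {"hand": 0,"dx": 0,"dy": 0,"dz": 0,"turn": 0},
])

```text
time: 3.85
tool_pos: [487.2, -21.1, 68.1]
ee_rot: [0.0, 0.133, 0.991, 0.0]
force: [-1.6, 0.9, 5.2]
grip_width: 44.3
grip_force: 29.9
```

Width is about 46 at 30 N with little side force, so both catches are in. Lifting straight up slowly.

Request:
drive_tool([
  {"hand": 0,"dx": 0,"dy": 0,"dz": 1,"turn": 0},
  {"hand": 0,"dx": 0,"dy": 0,"dz": 3,"turn": 0},
  {"hand": 0,"dx": 0,"dy": 0,"dz": 5,"turn": 0},
  {"hand": 0,"dx": 0,"dy": 0,"dz": 8,"turn": 0},
  {"hand": 0,"dx": 0,"dy": 0,"dz": 11,"turn": 0},
  {"hand": 0,"dx": 0,"dy": 0,"dz": 14,"turn": 0},
  {"hand": 0,"dx": 0,"dy": 0,"dz": 18,"turn": 0},
  {"hand": 0,"dx": 0,"dy": 0,"dz": 22,"turn": 0},
  {"hand": 0,"dx": 0,"dy": 0,"dz": 26,"turn": 0},
  {"hand": 0,"dx": 0,"dy": 0,"dz": 30,"turn": 0},
  {"hand": 0,"dx": 0,"dy": 0,"dz": 30,"turn": 0},
])

```text
time: 4.95
tool_pos: [487.5, -21.5, 98.4]
ee_rot: [0.001, 0.133, 0.991, 0.0]
force: [0.6, 0.1, -1.9]
grip_width: 44.0
grip_force: 29.9
```

```bash
python3 - <<'E'
from plant import readout, eyes
import pickle;from h import *
d={n:eyes.snapshot(n) for n in("scene","side","wrist")}
pickle.dump(d,open('s3.pkl','wb'))
a=cv2.resize(d['scene']['img'][120:250,230:380],(400,346));b=cv2.resize(d['wrist']['img'][150:300,150:360],(400,286))
cv2.imwrite('pics/p3.png',np.hstack([a,cv2.copyMakeBorder(b,0,60,0,0,0)]))
# plate: white face and slab outline in scene from s0 (unoccluded)
c=pickle.load(open('s0.pkl','rb'))['scene'];im=c['img']
w=[b for b in blobs(mask(im,'white')) if 330<b.mean(0)[0]<400 and 170<b.mean(0)[1]<210][0]
h=cv2.convexHull(w);ap=cv2.approxPolyDP(h,3,True)[:,0];print('face corners',ap.tolist(),np.round(plane(c,'scene',ap,12)[:,:2],1).tolist())
m=(im.max(2)<75).astype(np.uint8)*255;m[:,:320]=0;m[:165]=0;m[218:]=0;m[:,405:]=0
m|=cv2.drawContours(np.zeros_like(m),[h],-1,255,-1)
B=blobs(m)[0];B=cv2.convexHull(B)[:,0];print('slab px',B.min(0),B.max(0))
ap=cv2.approxPolyDP(B,3,True)[:,0];print(ap.tolist(),np.round(plane(c,'scene',ap,12)[:,:2],1).tolist())
E
```

```text
face corners [[334, 184], [356, 173], [391, 190], [369, 202]] [[540.4, -180.3], [544.9, -258.6], [441.2, -263.7], [437.7, -186.5]]
slab px [330 172] [399 210]
[[330, 185], [358, 172], [399, 195], [371, 210]] [[542.8, -169.8], [545.4, -266.1], [416.1, -261.0], [413.6, -166.3]]
```

View pics/p3.png

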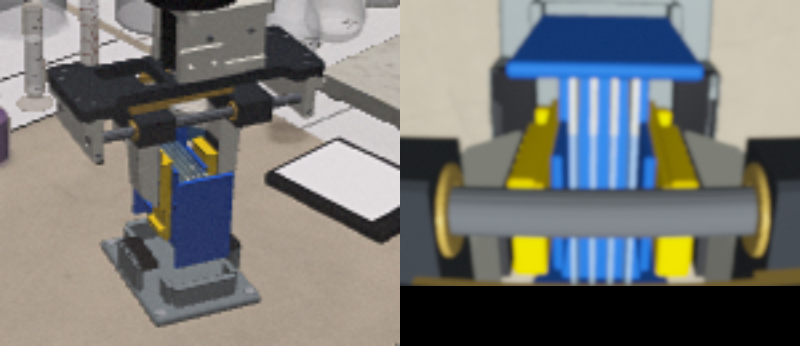

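The cassette is free of the dock, with both pads held in. The white face may sit off-centre on the slab, with a wider frame at the robot side, so I'll check the slab's outline.

```bash
python3 - <<'E'
import pickle;from h import *
c=pickle.load(open('s1.pkl','rb'))['wrist'];s=pickle.load(open('s0.pkl','rb'))['scene']
a=cv2.resize(s['img'][165:215,322:407],(510,300),interpolation=cv2.INTER_CUBIC)
b=cv2.resize(c['img'][145:245,70:166],(288,300),interpolation=cv2.INTER_CUBIC)
cv2.imwrite('pics/p4.png',np.hstack([a,b]))
im=c['img'];m=(im.max(2)<75).astype(np.uint8)*255;m[:,:72]=0;m[:148]=0;m[215:]=0;m[:,160:]=0
B=cv2.convexHull(np.vstack(blobs(m)))[:,0]
ap=cv2.approxPolyDP(B,3,True)[:,0]
print(ap.tolist(),np.round(plane(c,'wrist',ap,12)[:,:2],1).tolist(),np.round(-c['view'][:3,:3].T@c['view'][:3,3]))
w=[b for b in blobs(mask(im,'white')) if 75<b.mean(0)[0]<160 and 150<b.mean(0)[1]<240]
for x in w:
  ap=cv2.approxPolyDP(cv2.convexHull(x),3,True)[:,0];print('face',ap.tolist(),np.round(plane(c,'wrist',ap,12)[:,:2],1).tolist())
E
```

```text
[[77, 177], [129, 153], [154, 214], [80, 184]] [[426.9, -273.7], [420.1, -177.4], [510.5, -171.5], [438.1, -272.6]] [419.  -1. 385.]
face [[126, 167], [149, 222], [121, 242], [97, 217], [84, 185]] [[436.8, -188.4], [519.8, -183.3], [538.9, -240.5], [492.6, -264.2], [441.5, -266.1]]
```

View pics/p4.png

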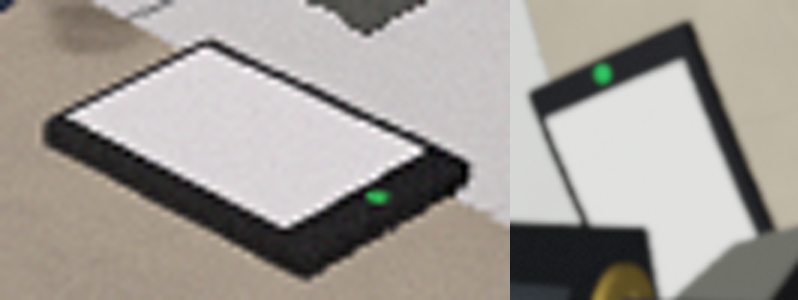

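The slab has a wider frame, with the LED, at the robot side. Its top middle is about (485,-223), against about 490 for the white face. Now lift, then carry.

Request:
drive_tool([
  {"hand": 0,"dx": 0,"dy": 0,"dz": 6,"turn": 0},
  {"hand": 0,"dx": 0,"dy": 0,"dz": 18,"turn": 0},
  {"hand": 0,"dx": 0,"dy": 0,"dz": 35,"turn": 0},
  {"hand": 0,"dx": 0,"dy": 0,"dz": 52,"turn": 0},
  {"hand": 0,"dx": 0,"dy": -4,"dz": 66,"turn": 0},
  {"hand": 0,"dx": 0,"dy": -12,"dz": 73,"turn": 0},
  {"hand": 0,"dx": 0,"dy": -24,"dz": 74,"turn": 0},
  {"hand": 0,"dx": 0,"dy": -40,"dz": 74,"turn": 0},
  {"hand": 0,"dx": 0,"dy": -57,"dz": 74,"turn": 0},
  {"hand": 0,"dx": 0,"dy": -74,"dz": 74,"turn": 0},
  {"hand": 0,"dx": 0,"dy": -91,"dz": 74,"turn": 0},
  {"hand": 0,"dx": 0,"dy": -108,"dz": 74,"turn": 0},
])

```text
time: 6.3
tool_pos: [486.0, -131.5, 170.9]
ee_rot: [-0.001, 0.134, 0.991, -0.0]
force: [0.3, 0.8, -2.5]
grip_width: 44.0
grip_force: 29.9
```

Request:
drive_tool([
  {"hand": 0,"dx": 0,"dy": -17,"dz": 0,"turn": 0},
  {"hand": 0,"dx": 0,"dy": -34,"dz": 0,"turn": 0},
  {"hand": 0,"dx": 0,"dy": -50,"dz": 0,"turn": 0},
  {"hand": 0,"dx": 0,"dy": -64,"dz": 0,"turn": 0},
  {"hand": 0,"dx": -1,"dy": -76,"dz": 0,"turn": 0},
  {"hand": 0,"dx": -1.5,"dy": -85,"dz": 0,"turn": 0},
  {"hand": 0,"dx": -1.5,"dy": -91,"dz": 0,"turn": 0},
  {"hand": 0,"dx": -1.5,"dy": -93,"dz": 0,"turn": 0},
  {"hand": 0,"dx": -1.5,"dy": -93,"dz": 0,"turn": 0},
  {"hand": 0,"dx": -1.5,"dy": -93,"dz": 0,"turn": 0},
  {"hand": 0,"dx": -1.5,"dy": -93,"dz": 0,"turn": 0},
  {"hand": 0,"dx": -1.5,"dy": -93,"dz": 0,"turn": 0},
])

```text
time: 7.5
tool_pos: [485.6, -221.9, 171.8]
ee_rot: [0.0, 0.133, 0.991, 0.0]
force: [-1.0, -0.1, -3.3]
grip_width: 43.7
grip_force: 29.9
```

```bash
python3 - <<'E'
from plant import readout, eyes
import pickle;from h import *
s=readout.observe();print(s['time'],s['tool_pos'],s['grip_width'],s['grip_force'],s['force'],abs(np.array(s['joint_vel'])).max())
d={n:eyes.snapshot(n) for n in("scene","side","wrist")}
pickle.dump(d,open('s4.pkl','wb'))
# slip check: blue near-plate bottom edge row in the wrist image vs. s2 (grasp)
for k in ('s2','s3','s4'):
    w=pickle.load(open(k+'.pkl','rb'))['wrist']['img'];b=max(blobs(mask(w,'blue')),key=cv2.contourArea);print(k,b.min(0),b.max(0))
sc=d['scene']
for b in blobs(mask(sc['img'],'blue'))[:3]:
    lo=b[b[:,1].argmax()];print('scene blue',b.min(0),b.max(0),lo)
# expected pixel of near-end bottom edge
x=np.array(s['tool_pos']);u=np.array([np.cos(np.radians(-15.3)),np.sin(np.radians(-15.3))]);v=np.array([-u[1],u[0]])
for sy in(-1,1):
    p=np.r_[x[:2]-41*u+sy*20*v,x[2]-60,1];q=sc['view']@p;print(sc['fx']*q[0]/q[2]+sc['cx'],sc['fy']*q[1]/q[2]+sc['cy'])
cv2.imwrite('pics/p5.png',np.hstack([cv2.resize(d['scene']['img'],(400,300)),cv2.resize(d['side']['img'][100:280,150:390],(400,300))]))
E
```

```text
7.5 [ 485.63732856 -221.94398898  171.79848525] 43.66700500760153 29.878496825695038 [-1.0441086  -0.07148171 -3.28204002] 0.0026446592914036826
s2 [208 157] [309 206]
s3 [205 158] [310 192]
s4 [206 159] [308 200]
scene blue [366 123] [391 158] [369 158]
scene blue [351 125] [358 143] [356 143]
386.86550990741716 155.35570678156313
370.8122470342179 158.7698574066831
```

View pics/p5.png

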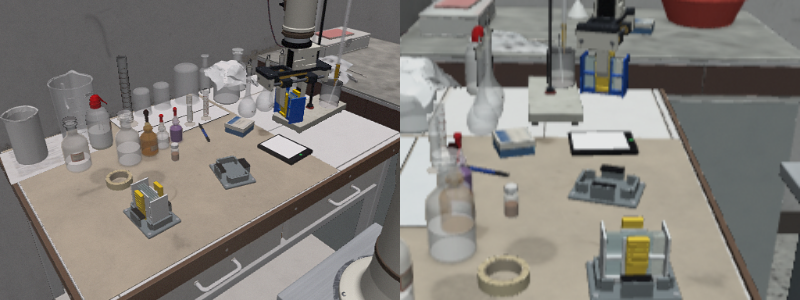

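The cassette hangs upright and still over the plate. Its lower corner is seen at (369,158) against (371,159) predicted, so the underside is about 100 mm above the plate and nothing has slipped. The white cassette, vial and tape are untouched. Handing in.

```bash
python3 -c "
from plant import arm;print(arm.finish_job())"
```

```text
the job is handed in; nothing more can be done
None
```

The job is handed in at 7.5 s on the clock: the blue cassette is out of its dock and held upright and still by both squeezed catches, its underside about 10 cm above the middle of the light plate; the white cassette, vial and tape roll were not touched.

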